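# Refit the roller of a bottle-roller bed and hold its belt tensioner back

### The arm

A 6-joint arm with a two-finger parallel gripper is mounted at the origin on a cart in front of the work surface, level with it; the furniture and walls round the work are solid. World frame = base frame: x ahead of the robot, y to its left, z up, the work surface at z = 0. Lengths are in mm, angles in rad, forces in N, time in s.
With the tool pointing down it reaches from about 350 to 775 mm from the base axis. Payload 7.3 kg.
Tool frame: the origin (TCP) lies at the very end of the fingers, on their centre line; the grasp point (between the pads) lies 19 mm behind it; x points along the fingers, z is the direction in which the jaws open and shut, and the axes are right-handed (so a half turn about x gives the same grasp; the last joint's range is limited). The gripper opens to 92 mm and grips with 3 to 60 N. Pads are 19 mm wide; open, the fingers measure 130 mm over their backs; the gripper's body (75 mm by 190 mm) begins 47 mm behind the grasp point.
Start: joints at [-1.404, 0.342, 1.524, -0, 1.275, -0.146], TCP at [161.578, -499.537, 226.741] pointing down, gripper open.
Joint ranges: [-2.53, 2.53], [-0.77, 2.02], [0.04, 2.7], [-1, 4.14], [0.28, 2.66], [-3.11, 3.11]. Speed limits (rad/s): [2.57, 2.57, 3.14, 3.14, 3.14, 3.14].

### API

Orientations are given as [roll, pitch, yaw] about the fixed x, y, z axes, in that order (R = Rz(yaw) Ry(pitch) Rx(roll)).
In Python, from plant import * gives the robot as it stands.
- The arm moves only by the shell command python3 -m creep 'ROWS'. ROWS is JSON, a list of rows, each an object of numbers: "tx", "ty", "tz": the shift along the tool's x, y, z in cm; "wx", "wy", "wz": the turn, a rotation vector about the tool's x, y, z in rad; "gripper": the closure, from -1 (fully open) to 1 (shut). A call has 1 to 8 rows; each row is the pose to reach, as a shift and turn from the pose commanded when the call began, along the tool's axes at that moment; what a row does not reach only later rows make up. A row lasts 1/12 s, in which the tool goes at most 41.7 mm and 7.16 degrees, less where a joint would pass 70% of its speed; a pose out of reach is approached as far as the arm can. A call with a gripper value outside its range is refused whole. The fingers move at their own pace and stop on an object; the grip force is fixed at half the most. Time passes only in rows, so rows that repeat a pose let the fingers close. It gives the time, the measured TCP pose, the force and the opening at its end, in the units of the state.
- get_obs(): the state, without advancing time (a new reading comes with each control period).
- capture(name): name is "side" or "top"; returns a dict with "frame" (384x512x3 uint8, red, green, blue), "z_map" (384x512 float32, mm along the optical axis (not along the pixel's ray), 0 where there is no reading), "vertical_fov" (degrees; the focal length in pixels is half the picture's height over the tangent of half this angle, whatever the lens; pixels are square), "cx", "cy" (the principal point, pixels), "xyz" and "rotation" of the camera in the world. Camera axes: x right, y down, z forward; pixel columns grow to the right and rows downward; lengths in mm; the calibration is good to about 2 mm. A picture is of the moment at which its call begins.
- close_job(): hands the job in, once; it reports no verdict.
The state is a dict: "time": time; "joint_positions": joint angles; "dq": joint speeds; "tau": joint torques, N m; "tool_pos": TCP position; "tcp_rot": TCP orientation; "contact_force": force on the tool from outside, world axes, zero at the start; "moment": the same for the moment, N m; "grip_width": finger opening in mm.
Only numpy, scipy, OpenCV 4.12 (cv2) and the standard library are available. Lean on these libraries where they do the work, as an engineer would, in place of code of your own. Each camera call takes 0.05 s, during which the arm holds its last target.

### The job

Lay the loose roller in the two V-shaped saddles of the bottle-roller bed with its pulley on the side of the tensioner arm, and let go of it. Then push the handle of the sprung tensioner arm back past the click of its pawl, all or nearly all the way to its back stop, and finish while still holding it pressed back there with the fingers, so that I can slip the belt on; the roller stays in its saddles and the vial, stopper and dropper bottle standing about stay where they are.

Things in the scene. Friction and masses are not known exactly. Their poses are not given: they have to be found in the camera images.
- roller_bed: fixed bottle-roller bed on a 160 (x) x 180 (y) mm aluminium plate; origin under its centre on the worktop, z up. Own frame, mm: two upward-open grey V saddles (sides 40 degrees from vertical, 8 thick along y) at x -40, y -70 and +30, tops z 72; fixed rear roller (axis x 30, z 60, radius 11) over a motor housing (x 7 to 73, top z 44); tensioner arm and pawl at y 66. Only the arm is taller than 75
- seat_mid (a point): where the middle of the seated roller belongs: the point on the saddles' line half-way between them, 60 mm above the worktop; axes as the bed's. The seated roller lies along the bed's y axis and has about 5 mm of end play each way
- seat_pulley (a point): where the middle of the seated roller's pulley belongs: 67 mm from seat_mid along the bed's +y, outside the saddle on the tensioner's side
- roller_mid (a point): loose roller, 142 mm long, 160 g, lying on the worktop, axis 13 mm up: middle of it, on its axis; own y axis points along it to the pulley. Along y, mm: bare 10 mm journal -65 to -41, metal hexagonal collar (26 across flats) -41 to -33, grey sleeve, diameter 22, -33 to +41 (grasp here), bare 10 mm journal to +59, pulley to +75, shaft end +77. The bare journals rest in the saddles
- roller_pulley (a point): middle of the black grooved pulley (diameter 26 mm, 16 mm wide) on the roller's axis, 67 mm from roller_mid along the roller's +y
- tensioner (a joint): angle of the sprung arm about its level pivot, rad: 0 at the front stop, grows as the handle is pushed to the bed's +x, back stop at 0.75. It springs forward: at the handle about 4 N at 0, 11 N at 0.7, some N more (doubled if the fingers rub on the bar) at 0.06 to 0.35, the tooth shoving the pawl. At about 0.4 to 0.45 the pawl clicks in behind the tooth; the arm then stays above about 0.43. Nearly fully back: over 0.58
- tensioner_handle (a point): middle of the black handle bar at the top of the arm: diameter 13 mm, 42 mm long along the bed's y, standing out on the +y side of the arm with free space under and around it; 85 mm from pivot. The bar runs 21 mm each way from here
- pivot (a point): point on the arm's pivot axis in the plane of the arm, 50 mm above the worktop; the handle's middle is 24 mm further along the bed's y. At joint value q the handle is at bed x = 85 sin(q - 0.28), z = 85 cos(q - 0.28) mm from the pivot
- pawl (a joint): sprung pawl slider behind the pivot, m: 0 resting forward (at the start, and again after the click), up to 0.013 while the tooth of the arm pushes it back. Moves by itself; need not be touched
- vial_1_mid (a point): bystander: small black-capped vial, 25 mm diameter, 50 mm tall, loose; half-way up
- stopper_1_mid (a point): bystander: red-brown rubber stopper, 32 mm diameter, 26 mm tall, loose; half-way up
- dropper_bottle_1_mid (a point): bystander: brown dropper bottle, 33 mm diameter, 106 mm tall, loose, behind the bed; half-way up

How it is judged:
By the outcome, as a careful person would: the job done as asked, in the order asked, and still so for the second after the job is handed in, while the arm keeps its last pose, push and grip.
It also fails if it takes over 54 s, if anything falls off the work surface, if the arm or the gripper's body presses on something with over 40 N, if the wrist force passes 120 N, or if a joint passes its speed limit or range.

## Working session

There is one attempt and no reset: what is moved stays moved. The work goes in short steps, Python scripts to look and compute and a shell command to move; the robot and the scene stay as the last step left them, time stands still between calls to the robot, and variables do not carry over. Pictures are saved under pics/ and viewed, and the job is handed in when it is done.

```bash
ls; mkdir -p pics; python3 - <<'E'
from plant import *
import cv2
o=get_obs(); print(o)
for n in ["side","top"]:
    c=capture(n); cv2.imwrite(f"pics/{n}0.png",c["frame"][:,:,::-1]); print(n,{k:v for k,v in c.items() if k not in("frame","z_map")}, (c["z_map"]>0).mean())
    import numpy as np; np.savez(f"{n}0.npz",**c)
E
```

```text
pics
{'time': 0.0, 'joint_positions': array([-1.40398857e+00,  3.42711010e-01,  1.52500364e+00,  3.32607325e-05,
        1.27539195e+00, -1.45990227e-01]), 'dq': array([ 0.00112686, -0.00149964,  0.00102936,  0.00035654, -0.00026392,
       -0.00010146]), 'tau': array([ 2.86857801e-03, -4.31238019e+01, -2.44221675e+01,  7.20128207e-02,
        5.58935059e-02, -1.22473562e-04]), 'tool_pos': array([ 161.52312019, -499.11702538,  226.05570812]), 'tcp_rot': array([2.97459733, 1.56928204, 1.71658928]), 'contact_force': array([ 0.53855097, -0.12164136,  0.75886296]), 'moment': array([-0.01994851,  0.01660613, -0.01235601]), 'grip_width': 91.615603588861}
side {'vertical_fov': 47.33698914469943, 'cx': 257.0601168968456, 'cy': 192.66180018609887, 'xyz': array([-317.62132709,  480.53986494, 1088.53930045]), 'rotation': array([-2.34620857,  0.00838099, -2.11663412])} 0.995819091796875
top {'vertical_fov': 57.49196664754975, 'cx': 255.76696755573278, 'cy': 190.58822859869673, 'xyz': array([ 395.85149629,  -49.40310824, 1033.94084605]), 'rotation': array([-3.00206038,  0.03026604, -1.58448788])} 0.9958445231119791
```

View pics/side0.png

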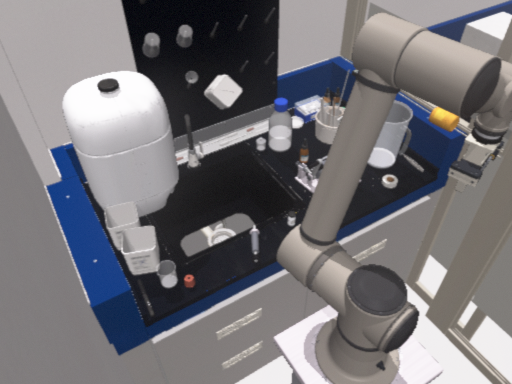

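View pics/top0.png

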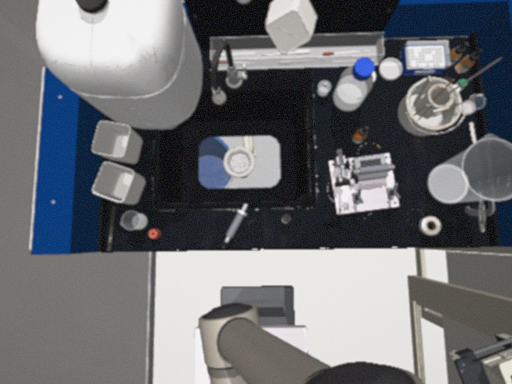

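The side view shows the bed near (318,175), roller at (255,240), vial at (292,218). In the top view, the bed is at (362,182), roller (236,224), vial (286,219), stopper (154,233) and dropper (360,135). I'll enlarge.

```bash
python3 - <<'E'
import cv2
t=cv2.imread("pics/top0.png");s=cv2.imread("pics/side0.png")
cv2.imwrite("pics/t_bed.png",cv2.resize(t[120:225,310:420],None,fx=5,fy=5,interpolation=cv2.INTER_CUBIC))
cv2.imwrite("pics/t_rol.png",cv2.resize(t[195:255,215:300],None,fx=8,fy=8,interpolation=cv2.INTER_CUBIC))
cv2.imwrite("pics/s_all.png",cv2.resize(s[130:270,235:365],None,fx=4,fy=4,interpolation=cv2.INTER_CUBIC))
E
```

```text
(no output)
```

View pics/t_bed.png

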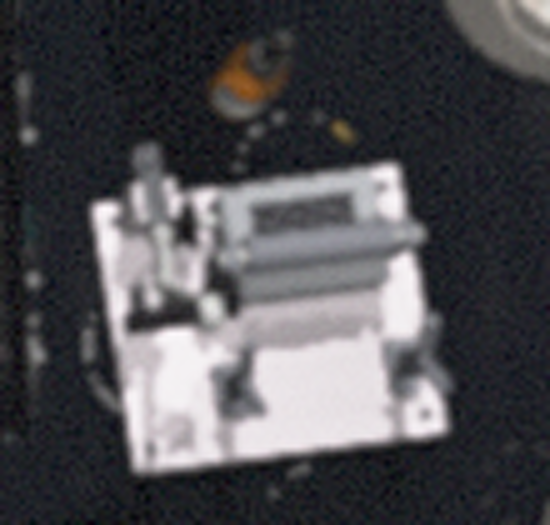

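View pics/t_rol.png

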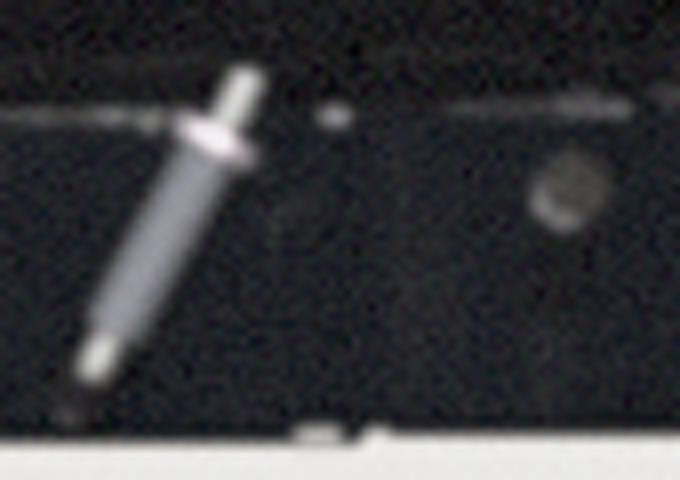

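View pics/s_all.png

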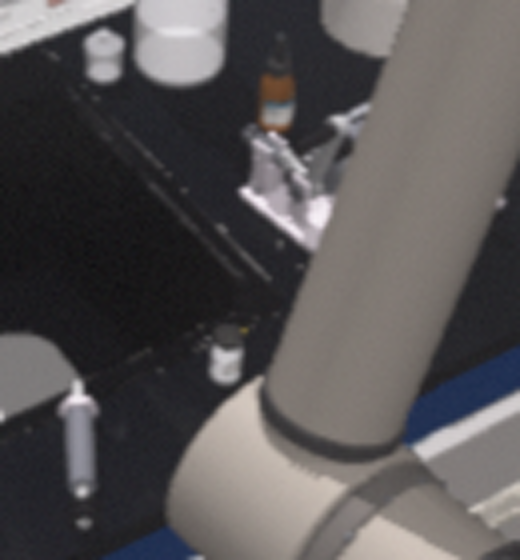

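```bash
cat > h.py <<'E'
import numpy as np, cv2
from scipy.spatial.transform import Rotation as R
def load(n):
    return dict(np.load(n+".npz",allow_pickle=True))
def cam(c):
    H=c["frame"].shape[0]; f=H/2/np.tan(np.radians(float(c["vertical_fov"]))/2)
    return f,R.from_euler("xyz",c["rotation"]).as_matrix(),np.array(c["xyz"],float)
def ray(c,u,v):
    f,M,t=cam(c); u=np.asarray(u,float);v=np.asarray(v,float)
    d=np.stack([(u-float(c["cx"]))/f,(v-float(c["cy"]))/f,np.ones_like(u)],-1)
    return t,d@M.T
def plane(c,u,v,z):
    t,d=ray(c,u,v); return t+d*((z-t[2])/d[...,2])[...,None]
def cloud(c):
    v,u=np.mgrid[:c["frame"].shape[0],:c["frame"].shape[1]]
    t,d=ray(c,u,v); return t+d*c["z_map"][...,None]
def proj(c,p):
    f,M,t=cam(c); q=(np.asarray(p,float)-t)@M
    return np.stack([f*q[...,0]/q[...,2]+float(c["cx"]),f*q[...,1]/q[...,2]+float(c["cy"])],-1)
E
python3 - <<'E'
from h import *
np.set_printoptions(suppress=True,precision=1,linewidth=200)
c=load("top0");P=cloud(c)
print("worktop", np.median(P[215:235,305:325,2]), P[215:235,305:325,2].std())
print("rol z");print(P[202:248:2,222:250:2,2].round())
print("bed z");print(P[146:216:3,326:402:3,2].round())
s=load("side0");Q=cloud(s);print("side worktop",Q[205:215,300:304,2].mean(),Q[225:245,270:280,2].mean())
E
```

```text
worktop 0.35564711251186054 1.8675743381343182
rol z
[[   4.    1.    5.    5.    5.   -0.    7.    5.    4.    5.    5.    6.    7.    3.]
 [   2.    7.    6.    6.    4.    4.    6.    3.    1.    8.    3.   17.   19.    4.]
 [   6.    8.    6.    2.    4.    3.    6.    2.    3.    4.    8.   15.   15.    3.]
 [   5.    4.    2.    3.    3.    0.    5.    5.    4.    4.   16.   16.    3.    1.]
 [  -0.   -0.    3.   -0.    0.    3.    2.   -1.   22.   28.   19.   12.    1.   -2.]
 [   3.    3.   -0.    1.    6.    3.   -0.   -2.   16.   27.   26.   28.   -1.    1.]
 [  -1.   -2.   -0.    2.   -2.    0.    0.   18.   21.   24.   24.   20.   -1.    2.]
 [  -0.   -1.   -2.    1.    2.   -0. 1034.   26.   24.   23.   21.   -1.   -1.   -1.]
 [  -0.    0.   -0.   -1.   -2.    2.   20.   21.   26.   22.   13.    2.   -2.    1.]
 [  -4.    0.   -1.   -0.   -1.    2.   21.   25.   23.   19.    3.    4.    3.    1.]
 [   1.    1.   -1.    1.    0.   20.   23.   23.   23.   13.    3.    3.    1.    4.]
 [   1.   -2.    2.    0.    1.   20.   27.   22.   17.    2.   -3.   -2.    5.    1.]
 [ 
[... 4126 characters left out ...]
.    0.    1.]
 [   0.    1.    1.   -2.   12.   11.    9.   11.   13.    9.   14.   10.   12.   14.   11.   12.   15.   15.    9.   11.   14.   16.   11.   11.    1.    0.]
 [   2.    3.   -3.   -2.   10.   18.   14.   13.   12.   12.   12.   15.   10.   12.   13.   10.   12.   -1.   -1.    1.   -1.   -1.    2.    2.   -1.    2.]
 [   2.    0.    0.   -1.   12.   12.   12.   10.   15.   -0.   -1.    1.    1.    0.    3.   -0.    2.   -1.   -3.    2.    1.    3.   -0.    3.    1.   -1.]
 [   4.    2.    1.    3.    3.    2.   -3.   -1.    4.    1.    2.   -3.    3.   -1.    1.   -2.   -0.   -3.   -1.   -3.    0.   -1.    4.   -3.    2.    1.]]
side worktop 1.599906100613822 5.474354749681512
```

```bash
cat > m.py <<'E'
from h import *
np.set_printoptions(suppress=True,precision=2,linewidth=200)
c=load("top0");P=cloud(c);Z=P[...,2]
def line(p):
    m=p.mean(0);u,s,v=np.linalg.svd(p-m);return m,v[0],s
# plate
sub=np.zeros(Z.shape,bool);sub[140:222,322:404]=1
mk=(sub&(Z>7)&(Z<18)).astype(np.uint8)
n,l,st,_=cv2.connectedComponentsWithStats(mk,connectivity=4);k=1+np.argmax(st[1:,4]);mm=l==k
v,u=np.nonzero(mm)
p=plane(c,u,v,12.)[:,:2]
r=cv2.minAreaRect(p.astype(np.float32));print("plate",r)
# rear roller
mk=sub&(Z>58)&(Z<75);mk[:160]=0;mk[178:]=0;mk[:,:350]=0
q=P[mk];m,d,s=line(q[:,:2]);print("rear roller",m,np.degrees(np.arctan2(d[1],d[0])),s)
# saddles
for cols in((350,368),(384,402)):
    w=sub&(Z>55)&(Z<76);w[:184]=0;w[:,:cols[0]]=0;w[:,cols[1]:]=0
    print("saddle",P[w][:,:3].mean(0),P[w].min(0),P[w].max(0),w.sum())
# handle/arm
w=sub&(Z>125)&(Z<146);print("handle",P[w].mean(0),P[w].min(0),P[w].max(0));print(P[w].round(0).tolist()) if 0 else 0
# roller
b=np.zeros(Z.shape,bool);b[199:248,216:252]=1
w=(b&(Z>9)&(Z<32)).astype(np.uint8)
n,l,st,_=cv2.connectedComponentsWithStats(w,connectivity=8);k=1+np.argmax(st[1:,4]);w=l==k
q=P[w];m,d,s=line(q[:,:2])
if d[0]>0:d=-d
a=(q[:,:2]-m)@d;o=(q[:,:2]-m)@np.array([-d[1],d[0]])
print("roller",m,d,np.degrees(np.arctan2(d[1],d[0])),a.min(),a.max(),len(q))
for lo in range(-85,90,6):
    t=(a>=lo)&(a<lo+6)
    if t.sum():print(lo,t.sum(),"o",round(o[t].min(),1),round(o[t].max(),1),"zmax",round(np.percentile(q[t,2],80),1), "rgb",c["frame"][w][t].mean(0).round())
# others
for nm,(v0,v1,u0,u1),z0 in(("vial",(210,228,278,296),20),("stopper",(224,242,145,163),12),("dropper",(118,148,345,375),15)):
    b=np.zeros(Z.shape,bool);b[v0:v1,u0:u1]=1;w=b&(Z>z0)&(Z<130);print(nm,P[w].mean(0),P[w].min(0),P[w].max(0),w.sum())
E
python3 m.py
```

```text
plate ((556.6087646484375, -334.1022033691406), (159.53517150878906, 180.49623107910156), 6.542805194854736)
rear roller [ 587.8  -349.36] -83.36793396549795 [524.98 100.59]
saddle [ 513.85 -309.08   65.99] [ 494.68 -315.87   55.52] [ 533.59 -303.26   74.07] 44
saddle [ 524.06 -408.16   65.24] [ 504.18 -414.06   55.05] [ 543.11 -402.59   73.75] 46
handle [ 537.96 -252.19  137.46] [ 530.64 -274.58  128.31] [ 548.26 -225.53  143.11]
roller [437.64  43.8 ] [-0.88  0.48] 151.51429038404976 -71.57450754969597 68.63246789465006 316
-73 5 o -3.9 2.6 zmax 19.7 rgb [182. 181. 180.]
-67 8 o -5.8 3.8 zmax 18.4 rgb [186. 184. 183.]
-61 7 o -4.9 3.6 zmax 17.4 rgb [179. 180. 179.]
-55 8 o -4.8 3.8 zmax 19.6 rgb [197. 194. 194.]
-49 19 o -15.4 12.3 zmax 27.4 rgb [199. 192. 196.]
-43 18 o -11.4 13.4 zmax 26.0 rgb [171. 166. 172.]
-37 17 o -10.8 9.9 zmax 24.5 rgb [125. 126. 133.]
-31 14 o -10.9 9.7 zmax 24.2 rgb [124. 126. 132.]
-25 17 o -10.2 9.9 zmax 23.1 rgb [126. 127. 134.]
-19 16 o -8.6 10.0 zmax 25.1 rgb [129. 129. 137.]
-13 13 o -10.2 7.9 zmax 24.7 rgb [130. 130. 137.]
-7 16 o -9.9 9.1 zmax 26.0 rgb [131. 132. 138.]
-1 17 o -11.8 9.0 zmax 24.4 rgb [127. 128. 134.]
5 14 o -11.1 9.3 zmax 24.3 rgb [125. 126. 132.]
11 17 o -10.9 9.6 zmax 23.7 rgb [127. 128. 135.]
17 16 o -9.1 9.7 zmax 24.5 rgb [129. 130. 137.]
23 16 o -11.0 9.6 zmax 25.2 rgb [124. 126. 132.]
29 13 o -10.9 9.9 zmax 23.4 rgb [124. 124. 129.]
35 8 o -5.4 3.7 zmax 18.7 rgb [167. 167. 166.]
41 6 o -5.3 3.8 zmax 18.9 rgb [179. 179. 177.]
47 11 o -10.7 8.3 zmax 23.8 rgb [116. 115. 115.]
53 16 o -9.2 11.7 zmax 25.7 rgb [45. 44. 46.]
59 17 o -10.4 10.7 zmax 24.0 rgb [41. 38. 42.]
65 7 o -9.0 6.6 zmax 25.4 rgb [52. 51. 53.]
vial [ 455.35 -104.81   48.51] [ 444.51 -116.61   34.01] [466.53 -94.05  54.51] 64
stopper [419.32 277.43  24.13] [405.35 264.89  13.12] [446.3  304.76  30.18] 85
dropper [ 688.56 -320.14   61.23] [ 676.75 -338.84   15.38] [ 706.93 -308.02  106.76] 177
```

```bash
cat >> h.py <<'E'
BED=np.array([556.6,-334.1,0.]);YAW=np.radians(6.6)
BR=R.from_euler("z",YAW).as_matrix()
def bed2w(p): return BED+BR@np.asarray(p,float)
def w2bed(p): return (np.asarray(p,float)-BED)@BR
def delta(pos,zang,xdir=(0,0,-1)):
    """tool shift(cm)/turn for TCP pos, tool x=xdir, tool z at heading zang deg (horizontal)"""
    from plant import get_obs
    o=get_obs();M=R.from_euler("xyz",o["tcp_rot"]).as_matrix()
    x=np.array(xdir,float);x/=np.linalg.norm(x);z=np.array([np.cos(np.radians(zang)),np.sin(np.radians(zang)),0.]);z-=x*(x@z);z/=np.linalg.norm(z)
    T=np.stack([x,np.cross(z,x),z],1)
    t=M.T@(np.asarray(pos,float)-o["tool_pos"])/10
    w=R.from_matrix(M.T@T).as_rotvec()
    print("t=",o["time"].round(2) if hasattr(o["time"],"round") else o["time"],"pos",o["tool_pos"].round(1),"tool z heading",np.degrees(np.arctan2(M[1,2],M[0,2])).round(1),"x",M[:,0].round(3),"q",o["joint_positions"].round(2),"F",o["contact_force"].round(1),"w",round(o["grip_width"],1))
    print(" shift cm",t.round(2),"turn",w.round(3))
E
python3 - <<'E'
from h import *
np.set_printoptions(suppress=True,precision=2,linewidth=200)
c=load("top0");P=cloud(c);Z=P[...,2]
sub=np.zeros(Z.shape,bool);sub[140:222,322:404]=1
w=sub&(Z>122)&(Z<150)
b=np.array([w2bed(p) for p in P[w]])
o=np.argsort(b[:,1])
for i in o: print(b[i].round(0), end=" ")
print()
for z in(61.5,-118.5): delta([440.7,42.1,120],z)
E
```

```text
[ -5.  61. 140.] [ -7.  61. 140.] [-17.  62. 136.] [-10.  62. 142.] [-15.  62. 139.] [-13.  62. 141.] [ -2.  63. 142.] [-12.  64. 138.] [-17.  64. 135.] [ -5.  64. 143.] [-14.  64. 138.] [ -7.  64. 143.] [-10.  65. 142.] [ -1.  65. 139.] [ -4.  66. 140.] [ -7.  66. 141.] [-12.  67. 138.] [ -9.  67. 141.] [-17.  67. 138.] [-15.  68. 141.] [-18.  68. 129.] [ -4.  68. 140.] [ -1.  68. 141.] [ -6.  69. 140.] [  2.  69. 124.] [ -9.  69. 141.] [ -0.  69. 136.] [-12.  70. 140.] [-16.  70. 137.] [-15.  70. 128.] [-14.  70. 140.] [ -6.  71. 137.] [ -3.  71. 140.] [-13.  71. 134.] [ -8.  71. 138.] [-11.  71. 137.] [ -2.  72. 134.] [ -6.  74. 139.] [-11.  74. 137.] [ -8.  74. 140.] [-13.  74. 137.] [-14.  76. 130.] [-10.  76. 135.] [ -5.  76. 139.] [ -8.  76. 139.] [-12.  76. 135.] [ -5.  79. 139.] [ -7.  79. 139.] [-15.  79. 134.] [-10.  79. 138.] [-13.  80. 139.] [ -4.  80. 136.] [ -7.  81. 138.] [-10.  82. 138.] [-14.  82. 136.] [-12.  82. 138.] [ -4.  83. 137.] [ -9.  84. 136.] [ -7.  85. 141.] [-12.  85. 137.] [-14.  85. 137.] [ -4.  86. 136.] [ -6.  86. 137.] [-14.  87. 135.] [ -9.  87. 1
[... 460 characters left out ...]
7.] [-11. 102. 133.] [ -9. 102. 136.] [-14. 102. 134.] [ -7. 102. 140.] [ -4. 104. 136.] [ -6. 104. 136.] [-11. 105. 135.] [ -9. 105. 138.] [-14. 105. 135.] [ -4. 107. 138.] [ -6. 107. 137.] [ -9. 107. 138.] [-13. 108. 135.] [-11. 108. 137.] [ -3. 109. 137.] [ -8. 109. 134.] [-10. 109. 133.] [ -6. 110. 140.] 
t= 0.1 pos [ 161.5 -499.2  226.1] tool z heading -72.1 x [-0.  0. -1.] q [-1.4   0.34  1.52  0.    1.28 -0.15] F [-0.2 -0.2  0.5] w 91.3
 shift cm [ 10.68  43.22 -42.89] turn [-2.33 -0.   -0.  ]
t= 0.1 pos [ 161.5 -499.2  226.1] tool z heading -72.1 x [-0.  0. -1.] q [-1.4   0.34  1.52  0.    1.28 -0.15] F [-0.2 -0.2  0.5] w 91.3
 shift cm [ 10.68  43.22 -42.89] turn [ 0.81 -0.    0.  ]
```

```bash
R='{"tx":8.0,"ty":43.2,"tz":-42.9,"wx":0.81,"gripper":-1}'; python3 -m creep '[{"tx":8,"ty":43.2,"tz":-42.9,"wx":0.81,"gripper":-1},{"tx":8,"ty":43.2,"tz":-42.9,"wx":0.81,"gripper":-1},{"tx":8,"ty":43.2,"tz":-42.9,"wx":0.81,"gripper":-1},{"tx":8,"ty":43.2,"tz":-42.9,"wx":0.81,"gripper":-1},{"tx":8,"ty":43.2,"tz":-42.9,"wx":0.81,"gripper":-1},{"tx":8,"ty":43.2,"tz":-42.9,"wx":0.81,"gripper":-1},{"tx":8,"ty":43.2,"tz":-42.9,"wx":0.81,"gripper":-1},{"tx":8,"ty":43.2,"tz":-42.9,"wx":0.81,"gripper":-1}]'
python3 -c "
from h import *
delta([440.7,42.1,120],-118.5)"
```

```text
t= 0.1 pos [ 161.5 -499.2  226.1] tool z heading -72.1 x [-0.     0.001 -1.   ] q [-1.4   0.34  1.52  0.    1.28 -0.15] F [-0.2 -0.2  0.5] w 91.3
 shift cm [ 10.68  43.22 -42.89] turn [ 0.81  -0.001  0.   ]validation failed for argument at $[0]...
```

```bash
python3 -m creep '[{"tx":2,"ty":10,"tz":-10,"wx":0.2,"wy":0,"wz":0,"gripper":-1}]'; echo; python3 -m creep --help | head -30
```

```text
time: 0.18
tool_pos: [178.6, -467.3, 220.9]
tcp_rot: [-0.322, 1.566, -1.706]
contact_force: [1.1, 0.3, 1.2]
grip_width: 91.9
invalid input: not JSON, or not a number
```

```bash
python3 -c "
from h import *
delta([440.7,42.1,140],-118.5)"
```

```text
t= 0.1833 pos [ 178.6 -467.3  220.9] tool z heading -79.3 x [-0.001 -0.005 -1.   ] q [-1.36  0.3   1.6  -0.    1.23  0.03] F [1.1 0.3 1.2] w 91.9
 shift cm [  7.84  35.22 -45.23] turn [ 0.684  0.005 -0.   ]
```

```bash
python3 -m creep '[{"tx":7.8,"ty":35.2,"tz":-45.2,"wx":0.68,"wy":0,"wz":0,"gripper":-1},{"tx":7.8,"ty":35.2,"tz":-45.2,"wx":0.68,"wy":0,"wz":0,"gripper":-1},{"tx":7.8,"ty":35.2,"tz":-45.2,"wx":0.68,"wy":0,"wz":0,"gripper":-1},{"tx":7.8,"ty":35.2,"tz":-45.2,"wx":0.68,"wy":0,"wz":0,"gripper":-1},{"tx":7.8,"ty":35.2,"tz":-45.2,"wx":0.68,"wy":0,"wz":0,"gripper":-1},{"tx":7.8,"ty":35.2,"tz":-45.2,"wx":0.68,"wy":0,"wz":0,"gripper":-1},{"tx":7.8,"ty":35.2,"tz":-45.2,"wx":0.68,"wy":0,"wz":0,"gripper":-1},{"tx":7.8,"ty":35.2,"tz":-45.2,"wx":0.68,"wy":0,"wz":0,"gripper":-1}]'
python3 -c "
from h import *
delta([440.7,42.1,140],-118.5)"
```

```text
time: 0.85
tool_pos: [324.5, -181.6, 177.9]
tcp_rot: [1.362, 1.571, -0.702]
contact_force: [0.9, -0.0, 0.3]
grip_width: 91.9
t= 0.85 pos [ 324.5 -181.6  177.9] tool z heading -118.3 x [ 0. -0. -1.] q [-0.72  0.12  1.98  0.    1.05  1.35] F [ 0.9 -0.   0.3] w 91.9
 shift cm [  3.79  -0.37 -25.21] turn [ 0.004  0.    -0.   ]
```

```bash
python3 -m creep '[{"tx":3.8,"ty":-0.4,"tz":-25.2,"wx":0,"wy":0,"wz":0,"gripper":-1},{"tx":3.8,"ty":-0.4,"tz":-25.2,"wx":0,"wy":0,"wz":0,"gripper":-1},{"tx":3.8,"ty":-0.4,"tz":-25.2,"wx":0,"wy":0,"wz":0,"gripper":-1},{"tx":3.8,"ty":-0.4,"tz":-25.2,"wx":0,"wy":0,"wz":0,"gripper":-1},{"tx":3.8,"ty":-0.4,"tz":-25.2,"wx":0,"wy":0,"wz":0,"gripper":-1},{"tx":3.8,"ty":-0.4,"tz":-25.2,"wx":0,"wy":0,"wz":0,"gripper":-1},{"tx":3.8,"ty":-0.4,"tz":-25.2,"wx":0,"wy":0,"wz":0,"gripper":-1},{"tx":3.8,"ty":-0.4,"tz":-25.2,"wx":0,"wy":0,"wz":0,"gripper":-1}]'
python3 -c "
from h import *
from plant import *
delta([440.7,42.1,4],-118.5)
for n in ['side','top']:
    c=capture(n);np.savez(n+'1.npz',**c)
    f=c['frame'][:,:,::-1]
    f=f[150:290,180:320] if n=='side' else f[150:270,180:320]
    cv2.imwrite('pics/%s1.png'%n,cv2.resize(f,None,fx=4,fy=4,interpolation=cv2.INTER_CUBIC))
"
```

```text
time: 1.52
tool_pos: [439.8, 42.6, 139.4]
tcp_rot: [-1.123, 1.569, 3.102]
contact_force: [0.3, 0.3, 0.5]
grip_width: 91.7
t= 1.5167 pos [439.8  42.6 139.4] tool z heading -117.9 x [-0.001  0.    -1.   ] q [-0.08  0.29  1.87 -0.    0.98  1.98] F [0.3 0.3 0.5] w 91.7
 shift cm [ 1.353e+01  1.200e-01 -1.000e-02] turn [0.01  0.001 0.001]
```

View pics/side1.png

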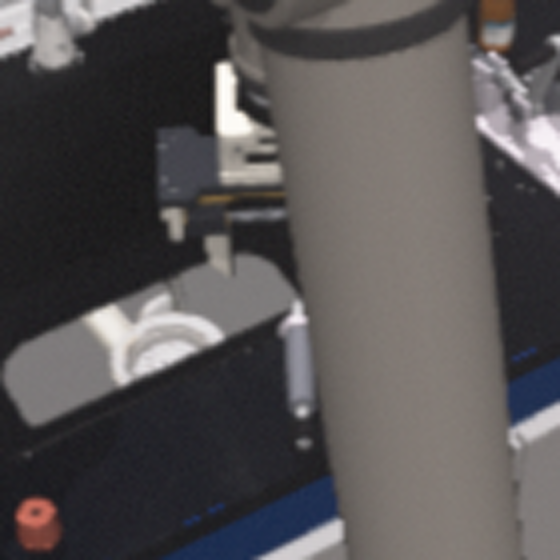

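View pics/top1.png

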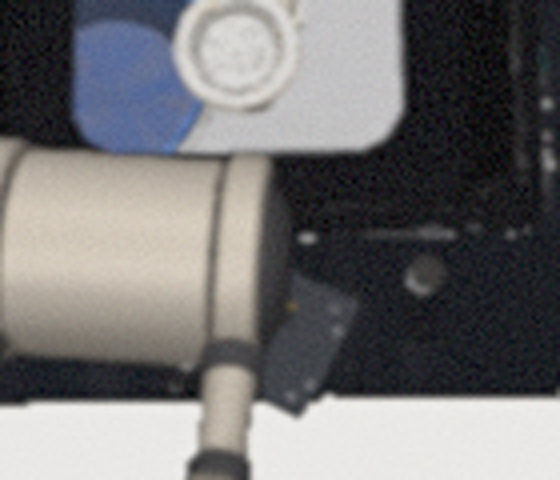

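The side view shows the roller untouched at crop (300,370), and the open gripper above it; the top view is occluded by the arm at (150,260). I'm descending.

```bash
python3 -m creep '[{"tx":4,"ty":0.1,"tz":0,"wx":0.01,"wy":0,"wz":0,"gripper":-1},{"tx":8,"ty":0.1,"tz":0,"wx":0.01,"wy":0,"wz":0,"gripper":-1},{"tx":11,"ty":0.1,"tz":0,"wx":0.01,"wy":0,"wz":0,"gripper":-1},{"tx":12.5,"ty":0.1,"tz":0,"wx":0.01,"wy":0,"wz":0,"gripper":-1},{"tx":13.2,"ty":0.1,"tz":0,"wx":0.01,"wy":0,"wz":0,"gripper":-1},{"tx":13.5,"ty":0.1,"tz":0,"wx":0.01,"wy":0,"wz":0,"gripper":-1},{"tx":13.5,"ty":0.1,"tz":0,"wx":0.01,"wy":0,"wz":0,"gripper":-1},{"tx":13.5,"ty":0.1,"tz":0,"wx":0.01,"wy":0,"wz":0,"gripper":-1}]'
python3 -c "
from h import *
delta([440.7,42.1,4],-118.5)
"
```

```text
time: 2.28
tool_pos: [441.4, 39.4, 6.2]
tcp_rot: [1.925, 1.569, -0.149]
contact_force: [0.2, -0.4, -0.5]
grip_width: 91.8
t= 2.2833 pos [441.4  39.4   6.2] tool z heading -118.8 x [ 0.002 -0.    -1.   ] q [-0.08  0.53  2.   -0.    0.62  1.99] F [ 0.2 -0.4 -0.5] w 91.8
 shift cm [ 0.22 -0.19 -0.2 ] turn [-0.006 -0.001 -0.002]
```

```bash
python3 -m creep '[{"tx":0.2,"ty":-0.1,"tz":-0.2,"wx":0,"wy":0,"wz":0,"gripper":0},{"tx":0.2,"ty":-0.1,"tz":-0.2,"wx":0,"wy":0,"wz":0,"gripper":0.3},{"tx":0.2,"ty":-0.1,"tz":-0.2,"wx":0,"wy":0,"wz":0,"gripper":1},{"tx":0.2,"ty":-0.1,"tz":-0.2,"wx":0,"wy":0,"wz":0,"gripper":1},{"tx":0.2,"ty":-0.1,"tz":-0.2,"wx":0,"wy":0,"wz":0,"gripper":1},{"tx":0.2,"ty":-0.1,"tz":-0.2,"wx":0,"wy":0,"wz":0,"gripper":1},{"tx":0.2,"ty":-0.1,"tz":-0.2,"wx":0,"wy":0,"wz":0,"gripper":1},{"tx":0.2,"ty":-0.1,"tz":-0.2,"wx":0,"wy":0,"wz":0,"gripper":1}]'
python3 -c "
from h import *
delta([440.7,42.1,4],-118.5)
delta([440.7,42.1,4],-118.5)
"
```

```text
time: 2.95
tool_pos: [440.7, 42.3, 3.1]
tcp_rot: [0.315, 1.571, -1.758]
contact_force: [-0.3, -1.2, 0.4]
grip_width: 43.1
t= 2.95 pos [440.7  42.3   3.1] tool z heading -118.8 x [-0. -0. -1.] q [-0.08  0.53  2.   -0.    0.61  2.  ] F [-0.3 -1.2  0.4] w 43.1
 shift cm [-0.09  0.01  0.02] turn [-0.005  0.    -0.   ]
t= 2.95 pos [440.7  42.3   3.1] tool z heading -118.8 x [-0. -0. -1.] q [-0.08  0.53  2.   -0.    0.61  2.  ] F [-0.3 -1.2  0.4] w 43.1
 shift cm [-0.09  0.01  0.02] turn [-0.005  0.    -0.   ]
```

```bash
python3 -m creep '[{"tx":0,"ty":0,"tz":0,"wx":0,"wy":0,"wz":0,"gripper":1},{"tx":0,"ty":0,"tz":0,"wx":0,"wy":0,"wz":0,"gripper":1},{"tx":0,"ty":0,"tz":0,"wx":0,"wy":0,"wz":0,"gripper":1},{"tx":0,"ty":0,"tz":0,"wx":0,"wy":0,"wz":0,"gripper":1},{"tx":0,"ty":0,"tz":0,"wx":0,"wy":0,"wz":0,"gripper":1},{"tx":0,"ty":0,"tz":0,"wx":0,"wy":0,"wz":0,"gripper":1}]'
python3 -m creep '[{"tx":-2,"ty":0,"tz":0,"wx":0,"wy":0,"wz":0,"gripper":1},{"tx":-5,"ty":0,"tz":0,"wx":0,"wy":0,"wz":0,"gripper":1},{"tx":-9,"ty":0,"tz":0,"wx":0,"wy":0,"wz":0,"gripper":1},{"tx":-13,"ty":0,"tz":0,"wx":0,"wy":0,"wz":0,"gripper":1},{"tx":-16,"ty":0,"tz":0,"wx":0,"wy":0,"wz":0,"gripper":1},{"tx":-18,"ty":0,"tz":0,"wx":0,"wy":0,"wz":0,"gripper":1},{"tx":-18,"ty":0,"tz":0,"wx":0,"wy":0,"wz":0,"gripper":1}]'
python3 -c "
from h import *
from plant import *
t=bed2w([-40,-20+4,0]);t[2]=190;print(t)
delta(t,-173.4)
for n in ['side','top']:
    c=capture(n);np.savez(n+'2.npz',**c)
    f=c['frame'][:,:,::-1]
    f=f[130:270,180:320] if n=='side' else f[150:270,180:320]
    cv2.imwrite('pics/%s2.png'%n,cv2.resize(f,None,fx=4,fy=4,interpolation=cv2.INTER_CUBIC))
"
```

```text
time: 3.45
tool_pos: [440.7, 42.3, 3.1]
tcp_rot: [-0.508, 1.571, -2.581]
contact_force: [0.1, -0.6, -0.3]
grip_width: 21.4
time: 4.03
tool_pos: [443.0, 42.2, 187.2]
tcp_rot: [1.995, 1.562, -0.077]
contact_force: [0.6, -0.4, -1.0]
grip_width: 21.2
[ 518.70408378 -354.59145027  190.        ]
t= 4.0333 pos [443.   42.2 187.2] tool z heading -118.8 x [ 0.009 -0.001 -1.   ] q [-0.08  0.23  1.8   0.    1.1   2.  ] F [ 0.6 -0.4 -1. ] w 21.2
 shift cm [-0.19 25.73 31.14] turn [ 0.954 -0.007 -0.006]
```

View pics/side2.png

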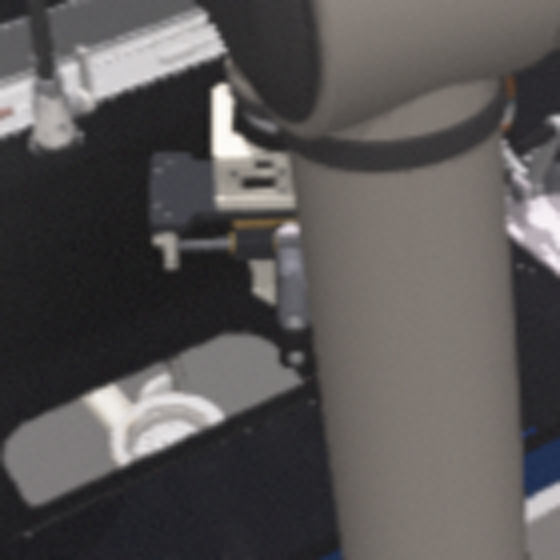

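Roller is held (crop 288,270), width 21.2. Now I'll carry it over.

```bash
python3 -m creep '[{"tx":0,"ty":25.7,"tz":31.1,"wx":0.95,"wy":0,"wz":0,"gripper":1},{"tx":0,"ty":25.7,"tz":31.1,"wx":0.95,"wy":0,"wz":0,"gripper":1},{"tx":0,"ty":25.7,"tz":31.1,"wx":0.95,"wy":0,"wz":0,"gripper":1},{"tx":0,"ty":25.7,"tz":31.1,"wx":0.95,"wy":0,"wz":0,"gripper":1},{"tx":0,"ty":25.7,"tz":31.1,"wx":0.95,"wy":0,"wz":0,"gripper":1},{"tx":0,"ty":25.7,"tz":31.1,"wx":0.95,"wy":0,"wz":0,"gripper":1},{"tx":0,"ty":25.7,"tz":31.1,"wx":0.95,"wy":0,"wz":0,"gripper":1},{"tx":0,"ty":25.7,"tz":31.1,"wx":0.95,"wy":0,"wz":0,"gripper":1}]'
python3 -c "
from h import *
t=bed2w([-40,-20+4,0]);t[2]=160;
delta(t,-173.4)
"
```

```text
time: 4.8
tool_pos: [502.2, -286.6, 180.3]
tcp_rot: [-0.783, 1.566, 2.47]
contact_force: [1.7, 0.7, -1.3]
grip_width: 21.3
t= 4.8 pos [ 502.2 -286.6  180.3] tool z heading -173.6 x [-0.004  0.003 -1.   ] q [-0.65  0.48  1.44  0.    1.23  2.38] F [ 1.7  0.7 -1.3] w 21.3
 shift cm [ 2.01  6.95 -0.89] turn [-0.003  0.003  0.003]
```

```bash
python3 -m creep '[{"tx":0,"ty":4,"tz":-0.6,"wx":0,"wy":0,"wz":0,"gripper":1},{"tx":0,"ty":7,"tz":-0.9,"wx":0,"wy":0,"wz":0,"gripper":1},{"tx":1,"ty":7,"tz":-0.9,"wx":0,"wy":0,"wz":0,"gripper":1},{"tx":2,"ty":7,"tz":-0.9,"wx":0,"wy":0,"wz":0,"gripper":1},{"tx":2,"ty":7,"tz":-0.9,"wx":0,"wy":0,"wz":0,"gripper":1},{"tx":2,"ty":7,"tz":-0.9,"wx":0,"wy":0,"wz":0,"gripper":1}]'
python3 -c "
from h import *
from plant import *
t=bed2w([-40,-20+4,0]);t[2]=100;
delta(t,-173.4)
for n in ['side','top']:
    c=capture(n);np.savez(n+'3.npz',**c)
    f=c['frame'][:,:,::-1]
    f=f[100:230,260:390] if n=='side' else f[110:230,300:430]
    cv2.imwrite('pics/%s3.png'%n,cv2.resize(f,None,fx=4,fy=4,interpolation=cv2.INTER_CUBIC))
"
```

```text
time: 5.3
tool_pos: [519.5, -351.5, 160.9]
tcp_rot: [-0.878, 1.566, 2.383]
contact_force: [-0.2, -0.4, -0.0]
grip_width: 21.3
t= 5.3 pos [ 519.5 -351.5  160.9] tool z heading -173.1 x [-0.004  0.003 -1.   ] q [-0.72  0.59  1.31  0.    1.25  2.3 ] F [-0.2 -0.4 -0. ] w 21.3
 shift cm [6.09 0.32 0.09] turn [0.004 0.003 0.004]
```

View pics/side3.png

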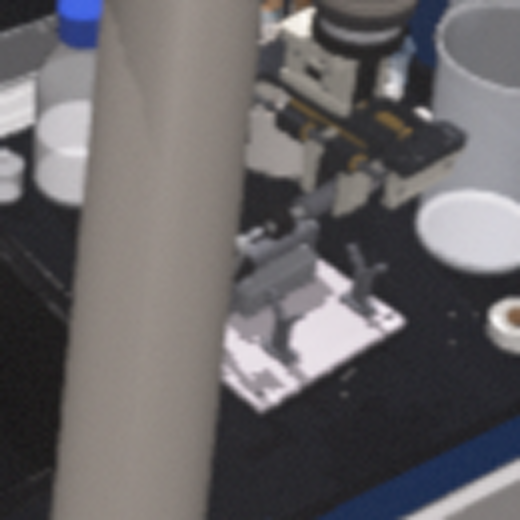

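View pics/top3.png

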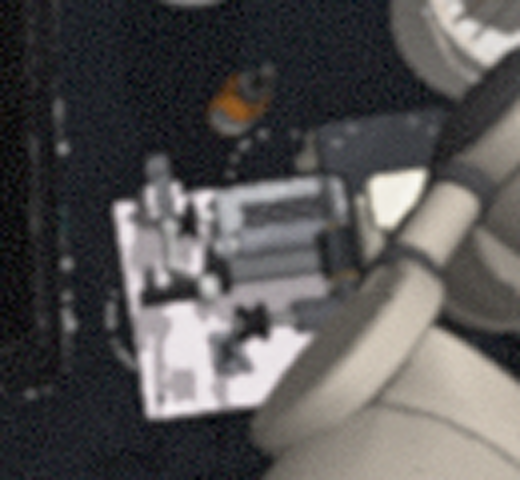

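Top view shows the pulley (crop 252,318), with the sleeve behind it; side view shows the saddles clear below. I'll measure the held roller by depth.

```bash
python3 -c "
from h import *
np.set_printoptions(suppress=True,precision=1,linewidth=200)
c=load('top3');P=cloud(c)
for v in range(181,196):
  print(v,[ (tuple((w2bed(P[v,u])).round().astype(int)), int(c['frame'][v,u].mean())) for u in range(356,388) if 150<P[v,u,2]<200][::2])
"
```

```text
181 [((np.int64(-20), np.int64(0), np.int64(168)), 127), ((np.int64(-22), np.int64(-1), np.int64(179)), 84)]
182 [((np.int64(-23), np.int64(0), np.int64(166)), 126), ((np.int64(-25), np.int64(0), np.int64(179)), 69)]
183 [((np.int64(-25), np.int64(0), np.int64(164)), 115), ((np.int64(-27), np.int64(-1), np.int64(175)), 55)]
184 [((np.int64(-27), np.int64(16), np.int64(175)), 123), ((np.int64(-28), np.int64(12), np.int64(177)), 116), ((np.int64(-29), np.int64(8), np.int64(180)), 106), ((np.int64(-30), np.int64(4), np.int64(180)), 76), ((np.int64(-30), np.int64(-1), np.int64(180)), 69)]
185 [((np.int64(-26), np.int64(46), np.int64(177)), 122), ((np.int64(-28), np.int64(25), np.int64(171)), 134), ((np.int64(-29), np.int64(23), np.int64(181)), 98), ((np.int64(-30), np.int64(18), np.int64(179)), 91), ((np.int64(-31), np.int64(14), np.int64(180)), 90), ((np.int64(-31), np.int64(9), np.int64(180)), 85), ((np.int64(-32), np.int64(5), np.int64(182)), 82), ((np.int64(-33), np.int64(0), np.int64(182)), 80)]
186 [((np.int64(-26), np.int64(60), np.int64(172)), 133), ((np.int64(-28), np.int64(58),
[... 3912 characters left out ...]
5), ((np.int64(-47), np.int64(18), np.int64(179)), 104)]
193 [((np.int64(-43), np.int64(59), np.int64(168)), 65), ((np.int64(-45), np.int64(59), np.int64(183)), 31), ((np.int64(-45), np.int64(52), np.int64(178)), 71), ((np.int64(-46), np.int64(48), np.int64(181)), 50), ((np.int64(-47), np.int64(44), np.int64(183)), 137), ((np.int64(-48), np.int64(22), np.int64(172)), 163)]
194 [((np.int64(-45), np.int64(60), np.int64(170)), 51), ((np.int64(-47), np.int64(58), np.int64(181)), 71), ((np.int64(-47), np.int64(48), np.int64(172)), 140), ((np.int64(-49), np.int64(46), np.int64(180)), 110)]
195 [((np.int64(-48), np.int64(60), np.int64(167)), 74), ((np.int64(-49), np.int64(57), np.int64(176)), 132)]
```

```bash
python3 -m creep '[{"tx":2,"ty":0.45,"tz":0.1,"wx":0,"wy":0,"wz":0,"gripper":1},{"tx":5,"ty":0.45,"tz":0.1,"wx":0,"wy":0,"wz":0,"gripper":1},{"tx":7.5,"ty":0.45,"tz":0.1,"wx":0,"wy":0,"wz":0,"gripper":1},{"tx":9,"ty":0.45,"tz":0.1,"wx":0,"wy":0,"wz":0,"gripper":1},{"tx":9.5,"ty":0.45,"tz":0.1,"wx":0,"wy":0,"wz":0,"gripper":1},{"tx":9.5,"ty":0.45,"tz":0.1,"wx":0,"wy":0,"wz":0,"gripper":1}]'
python3 -c "
from h import *
from plant import *
t=bed2w([-40,-20+4-1.5,0]);t[2]=51;
delta(t,-173.4)
for n in ['top']:
    c=capture(n);np.savez(n+'4.npz',**c)
    f=c['frame'][:,:,::-1]
    f=f[110:230,300:430]
    cv2.imwrite('pics/%s4.png'%n,cv2.resize(f,None,fx=4,fy=4,interpolation=cv2.INTER_CUBIC))
"
```

```text
time: 5.9
tool_pos: [519.8, -357.1, 67.6]
tcp_rot: [-0.829, 1.569, 2.432]
contact_force: [0.2, 0.2, -0.3]
grip_width: 21.1
t= 5.9 pos [ 519.8 -357.1   67.6] tool z heading -173.2 x [-0.001  0.001 -1.   ] q [-0.72  0.69  1.41 -0.    1.05  2.3 ] F [ 0.2  0.2 -0.3] w 21.1
 shift cm [ 1.66 -0.11  0.07] turn [0.004 0.001 0.001]
```

View pics/top4.png

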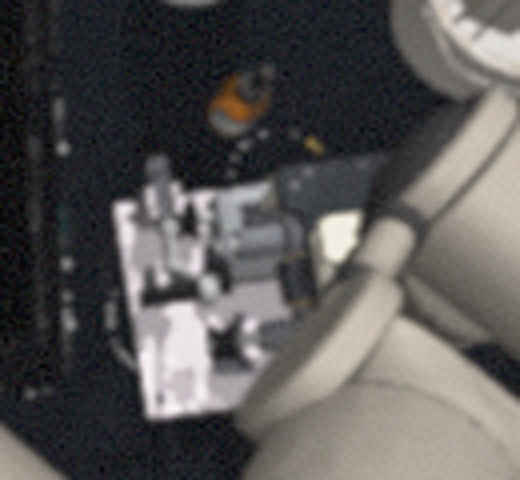

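Pulley is now at crop (225,338), next to the saddle. I'll measure once more.

```bash
python3 -c "
from h import *
c=load('top4');P=cloud(c)
for v in range(187,202):
  print(v,[ tuple(int(k) for k in w2bed(P[v,u]).round())+(int(c['frame'][v,u].mean()),) for u in range(346,374) if 60<P[v,u,2]<110])
"
```

```text
187 [(-22, -5, 76, 117), (-23, -4, 84, 86)]
188 [(-19, 32, 70, 135), (-20, 30, 71, 117), (-20, 27, 70, 125), (-24, -6, 70, 118), (-26, -5, 80, 83)]
189 [(-22, 33, 73, 120), (-23, 31, 74, 93), (-23, 27, 70, 108), (-28, 0, 80, 126), (-29, -1, 85, 107), (-29, -4, 82, 81)]
190 [(-24, 32, 68, 91), (-25, 29, 67, 82), (-26, 28, 71, 118), (-28, 20, 81, 175), (-29, 19, 86, 139), (-29, 15, 84, 120), (-29, 12, 82, 114), (-30, 10, 83, 107), (-30, 8, 85, 103), (-31, 6, 87, 90), (-31, 3, 86, 99), (-31, 0, 85, 90), (-32, -3, 86, 79)]
191 [(-27, 53, 84, 165), (-28, 43, 83, 128), (-29, 41, 88, 91), (-29, 38, 86, 68), (-27, 30, 66, 78), (-28, 27, 65, 136), (-31, 20, 80, 152), (-32, 19, 87, 107), (-32, 17, 89, 90), (-33, 15, 90, 88), (-33, 11, 86, 84), (-34, 10, 91, 92), (-33, 6, 87, 81), (-34, 4, 87, 89), (-34, 1, 87, 88), (-35, 0, 92, 84)]
192 [(-28, 53, 71, 173), (-29, 54, 84, 111), (-30, 52, 87, 113), (-30, 48, 83, 127), (-31, 46, 86, 125), (-31, 43, 84, 85), (-31, 40, 84, 54), (-32, 39, 89, 51), (-30, 30, 65, 80), (-30, 26, 63, 134), (-33, 19, 76, 127), (-35, 21, 89, 86), (-35, 19, 91, 82), (-35, 
[... 1723 characters left out ...]
, 38), (-44, 49, 88, 33), (-44, 45, 83, 37), (-45, 43, 85, 27), (-45, 41, 88, 39), (-46, 39, 88, 59), (-47, 21, 81, 136), (-48, 18, 82, 105), (-48, 15, 81, 98), (-49, 13, 82, 91)]
198 [(-45, 54, 74, 131), (-46, 54, 83, 67), (-47, 52, 87, 31), (-46, 48, 81, 25), (-47, 45, 80, 28), (-48, 44, 87, 31), (-48, 41, 85, 34), (-48, 38, 86, 58), (-47, 26, 60, 160)]
199 [(-48, 55, 76, 159), (-49, 54, 83, 83), (-49, 52, 84, 48), (-50, 42, 77, 46), (-50, 40, 80, 52), (-49, 32, 60, 51), (-49, 30, 62, 78), (-50, 28, 65, 112)]
200 [(-51, 53, 77, 107), (-52, 33, 62, 68), (-52, 30, 63, 65), (-53, 29, 68, 79), (-54, 27, 72, 112)]
201 [(-55, 32, 68, 68), (-56, 31, 72, 73), (-56, 28, 73, 92), (-57, 26, 76, 126)]
```

```bash
python3 -m creep '[{"tx":0.8,"ty":0,"tz":0,"wx":0,"wy":0,"wz":0,"gripper":1},{"tx":1.3,"ty":0,"tz":0,"wx":0,"wy":0,"wz":0,"gripper":1},{"tx":1.6,"ty":0,"tz":0,"wx":0,"wy":0,"wz":0,"gripper":1},{"tx":1.6,"ty":0,"tz":0,"wx":0,"wy":0,"wz":0,"gripper":1},{"tx":1.6,"ty":0,"tz":0,"wx":0,"wy":0,"wz":0,"gripper":1}]'
```

```text
time: 6.37
tool_pos: [519.9, -358.2, 52.2]
tcp_rot: [1.837, 1.571, -1.186]
contact_force: [-0.1, -0.2, -1.4]
grip_width: 21.1
```

```bash
python3 -m creep '[{"tx":0.15,"ty":0,"tz":0,"wx":0,"wy":0,"wz":0,"gripper":1},{"tx":0.2,"ty":0,"tz":0,"wx":0,"wy":0,"wz":0,"gripper":1},{"tx":0.2,"ty":0,"tz":0,"wx":0,"wy":0,"wz":0,"gripper":1}]'
```

```text
time: 6.62
tool_pos: [519.8, -358.5, 51.4]
tcp_rot: [1.74, 1.57, -1.283]
contact_force: [-3.4, 1.1, 5.9]
grip_width: 21.3
```

```bash
python3 -m creep '[{"tx":0,"ty":0,"tz":0,"wx":0,"wy":0,"wz":0,"gripper":0.4},{"tx":0,"ty":0,"tz":0,"wx":0,"wy":0,"wz":0,"gripper":0.3},{"tx":0,"ty":0,"tz":0,"wx":0,"wy":0,"wz":0,"gripper":0.2},{"tx":0,"ty":0,"tz":0,"wx":0,"wy":0,"wz":0,"gripper":0.1},{"tx":0,"ty":0,"tz":0,"wx":0,"wy":0,"wz":0,"gripper":0.1},{"tx":0,"ty":0,"tz":0,"wx":0,"wy":0,"wz":0,"gripper":0.1}]'
python3 -c "
from h import *
from plant import *
t=bed2w([-40,-17,0]);t[2]=51;
delta(t,-173.4)"
```

```text
time: 7.12
tool_pos: [520.0, -358.2, 50.1]
tcp_rot: [2.093, 1.571, -0.93]
contact_force: [-0.1, 0.1, 0.3]
grip_width: 41.4
t= 7.1167 pos [ 520.  -358.2   50.1] tool z heading -173.2 x [ 0. -0. -1.] q [-0.72  0.71  1.42 -0.    1.02  2.3 ] F [-0.1  0.1  0.3] w 41.4
 shift cm [-0.09 -0.27  0.09] turn [ 0.003 -0.    -0.   ]
```

Released; now straight up.

```bash
python3 -m creep '[{"tx":-1.5,"ty":0,"tz":0,"wx":0,"wy":0,"wz":0,"gripper":0.1},{"tx":-4,"ty":0,"tz":0,"wx":0,"wy":0,"wz":0,"gripper":0.1},{"tx":-8,"ty":0,"tz":0,"wx":0,"wy":0,"wz":0,"gripper":0.1},{"tx":-12,"ty":0,"tz":0,"wx":0,"wy":0,"wz":0,"gripper":0.1},{"tx":-15,"ty":0,"tz":0,"wx":0,"wy":0,"wz":0,"gripper":0.1},{"tx":-15,"ty":0,"tz":0,"wx":0,"wy":0,"wz":0,"gripper":0.1}]'
python3 -c "
from h import *
from plant import *
t=bed2w([-60,93,0]);t[2]=200;
delta(t,-83.4);delta(t,96.6)
for n in ['side','top']:
    c=capture(n);np.savez(n+'5.npz',**c)
    f=c['frame'][:,:,::-1]
    f=f[100:230,260:390] if n=='side' else f[110:230,300:430]
    cv2.imwrite('pics/%s5.png'%n,cv2.resize(f,None,fx=4,fy=4,interpolation=cv2.INTER_CUBIC))
"
```

```text
time: 7.62
tool_pos: [522.4, -360.2, 208.1]
tcp_rot: [2.296, 1.557, -0.727]
contact_force: [1.2, 0.5, -0.4]
grip_width: 41.2
t= 7.6167 pos [ 522.4 -360.2  208.1] tool z heading -173.2 x [ 0.01  -0.009 -1.   ] q [-0.72  0.55  1.24 -0.    1.34  2.3 ] F [ 1.2  0.5 -0.4] w 41.2
 shift cm [  0.67 -11.52   2.27] turn [-1.567e+00  1.000e-03 -1.500e-02]
t= 7.6167 pos [ 522.4 -360.2  208.1] tool z heading -173.2 x [ 0.01  -0.009 -1.   ] q [-0.72  0.55  1.24 -0.    1.34  2.3 ] F [ 1.2  0.5 -0.4] w 41.2
 shift cm [  0.67 -11.52   2.27] turn [ 1.574e+00 -1.500e-02 -1.000e-03]
```

View pics/side5.png

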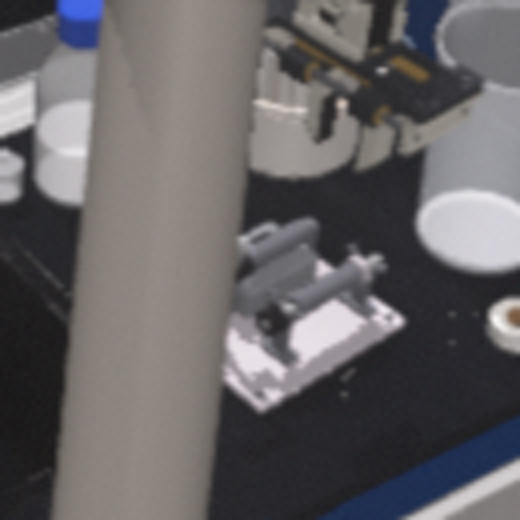

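View pics/top5.png

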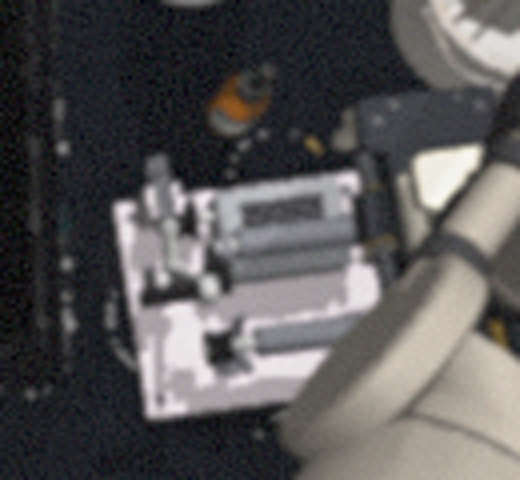

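Roller is seated across both saddles: side crop pulley (272,318), far saddle (365,270). I'll move to a point in front of the handle, turning the jaws along bed y and shutting them.

```bash
python3 -m creep '[{"tx":0.5,"ty":-11.5,"tz":2.3,"wx":-1.567,"wy":0,"wz":0,"gripper":1},{"tx":0.5,"ty":-11.5,"tz":2.3,"wx":-1.567,"wy":0,"wz":0,"gripper":1},{"tx":0.5,"ty":-11.5,"tz":2.3,"wx":-1.567,"wy":0,"wz":0,"gripper":1},{"tx":0.5,"ty":-11.5,"tz":2.3,"wx":-1.567,"wy":0,"wz":0,"gripper":1},{"tx":0.5,"ty":-11.5,"tz":2.3,"wx":-1.567,"wy":0,"wz":0,"gripper":1},{"tx":0.5,"ty":-11.5,"tz":2.3,"wx":-1.567,"wy":0,"wz":0,"gripper":1},{"tx":0.5,"ty":-11.5,"tz":2.3,"wx":-1.567,"wy":0,"wz":0,"gripper":1},{"tx":0.5,"ty":-11.5,"tz":2.3,"wx":-1.567,"wy":0,"wz":0,"gripper":1}]'
python3 -c "
from h import *
t=bed2w([-50,93,0]);t[2]=200;
delta(t,-83.4)
c=load('top5');P=cloud(c)
for v in range(192,199):
  print(v,[ tuple(int(k) for k in w2bed(P[v,u]).round())+(int(c['frame'][v,u].mean()),) for u in range(346,384) if 50<P[v,u,2]<110])
"
```

```text
time: 8.38
tool_pos: [482.7, -246.0, 193.3]
tcp_rot: [-1.711, 1.567, 2.555]
contact_force: [0.3, 0.2, 1.0]
grip_width: 0.3
t= 8.3833 pos [ 482.7 -246.   193.3] tool z heading -115.5 x [-0.003  0.002 -1.   ] q [-0.61  0.4   1.53 -0.    1.21  1.4 ] F [0.3 0.2 1. ] w 0.3
 shift cm [-0.68  1.29 -0.45] turn [-0.561 -0.001  0.003]
192 [(-27, 51, 61, 185), (-28, 40, 64, 162), (-29, 39, 69, 131), (-30, 32, 64, 86), (-30, 30, 65, 90), (-30, 26, 61, 141), (-32, 19, 65, 167), (-32, 17, 67, 144), (-33, 14, 68, 142), (-33, 11, 67, 145), (-33, 9, 67, 142), (-34, 7, 69, 137), (-34, 5, 71, 143), (-35, 1, 70, 138), (-35, -2, 69, 139), (-35, -4, 71, 135), (-36, -6, 71, 141), (-36, -9, 70, 140), (-36, -12, 69, 138), (-37, -15, 70, 139), (-37, -17, 71, 137), (-37, -20, 69, 139), (-38, -23, 71, 141), (-38, -26, 69, 133), (-39, -28, 71, 137), (-39, -31, 70, 136), (-39, -33, 71, 138)]
193 [(-29, 52, 56, 190), (-31, 43, 62, 113), (-32, 42, 69, 90), (-33, 41, 73, 71), (-33, 38, 72, 61), (-32, 33, 63, 85), (-33, 30, 66, 100), (-33, 26, 59, 148), (-33, 18, 51, 189), (-34, 19, 64, 147), (-35, 18, 68, 119), (-35
[... 2657 characters left out ...]
 58, 142), (-46, 19, 66, 101), (-46, 17, 69, 88), (-47, 14, 69, 91), (-47, 11, 68, 94), (-47, 8, 66, 97), (-48, 6, 70, 96), (-48, 2, 64, 103), (-49, 1, 70, 106), (-48, -4, 64, 110), (-49, -5, 66, 120), (-49, -8, 66, 127), (-50, -11, 66, 132), (-50, -15, 62, 141), (-50, -17, 63, 153), (-50, -21, 61, 160)]
198 [(-44, 55, 66, 139), (-44, 52, 68, 82), (-45, 51, 73, 48), (-45, 47, 68, 33), (-46, 45, 70, 36), (-46, 42, 69, 28), (-46, 39, 70, 32), (-47, 37, 70, 70), (-46, 31, 60, 102), (-47, 30, 66, 126), (-47, 26, 61, 157), (-47, 18, 52, 175), (-48, 19, 64, 143), (-49, 18, 70, 116), (-49, 14, 65, 124), (-49, 11, 64, 131), (-50, 8, 65, 145), (-50, 4, 60, 145), (-50, 2, 61, 154), (-51, -1, 63, 163)]
```

```bash
python3 -m creep '[{"tx":-0.7,"ty":1.3,"tz":-0.5,"wx":-0.56,"wy":0,"wz":0,"gripper":1},{"tx":-0.7,"ty":1.3,"tz":-0.5,"wx":-0.56,"wy":0,"wz":0,"gripper":1},{"tx":-0.7,"ty":1.3,"tz":-0.5,"wx":-0.56,"wy":0,"wz":0,"gripper":1},{"tx":-0.7,"ty":1.3,"tz":-0.5,"wx":-0.56,"wy":0,"wz":0,"gripper":1},{"tx":-0.7,"ty":1.3,"tz":-0.5,"wx":-0.56,"wy":0,"wz":0,"gripper":1},{"tx":-0.7,"ty":1.3,"tz":-0.5,"wx":-0.56,"wy":0,"wz":0,"gripper":1}]'
python3 -c "
from h import *
t=bed2w([-50,93,0]);t[2]=112;
delta(t,-83.4)
"
```

```text
time: 8.88
tool_pos: [496.6, -247.3, 200.2]
tcp_rot: [-2.269, 1.567, 2.553]
contact_force: [0.0, 0.2, -0.2]
grip_width: 0.3
t= 8.8833 pos [ 496.6 -247.3  200.2] tool z heading -83.7 x [-0.003  0.002 -1.   ] q [-0.6   0.42  1.48 -0.    1.25  0.86] F [ 0.   0.2 -0.2] w 0.3
 shift cm [ 8.82 -0.02  0.03] turn [-0.005 -0.002  0.003]
```

```bash
python3 -m creep '[{"tx":3,"ty":0,"tz":0,"wx":0,"wy":0,"wz":0,"gripper":1},{"tx":6,"ty":0,"tz":0,"wx":0,"wy":0,"wz":0,"gripper":1},{"tx":8,"ty":0,"tz":0,"wx":0,"wy":0,"wz":0,"gripper":1},{"tx":8.8,"ty":0,"tz":0,"wx":0,"wy":0,"wz":0,"gripper":1},{"tx":8.8,"ty":0,"tz":0,"wx":0,"wy":0,"wz":0,"gripper":1},{"tx":8.8,"ty":0,"tz":0,"wx":0,"wy":0,"wz":0,"gripper":1}]'
python3 -c "
from h import *
from plant import *
t=bed2w([-50,93,0]);t[2]=112;
delta(t,-83.4)
for n in ['side','top']:
    c=capture(n);np.savez(n+'6.npz',**c)
    f=c['frame'][:,:,::-1]
    f=f[100:230,260:390] if n=='side' else f[110:230,300:430]
    cv2.imwrite('pics/%s6.png'%n,cv2.resize(f,None,fx=4,fy=4,interpolation=cv2.INTER_CUBIC))
"
```

```text
time: 9.38
tool_pos: [497.4, -247.9, 114.2]
tcp_rot: [-2.185, 1.57, 2.634]
contact_force: [0.4, -0.0, 1.0]
grip_width: 0.2
t= 9.3833 pos [ 497.4 -247.9  114.2] tool z heading -83.9 x [-0.  0. -1.] q [-0.6   0.51  1.59 -0.    1.04  0.86] F [ 0.4 -0.   1. ] w 0.2
 shift cm [ 0.22 -0.11 -0.06] turn [-0.008 -0.     0.   ]
```

View pics/side6.png

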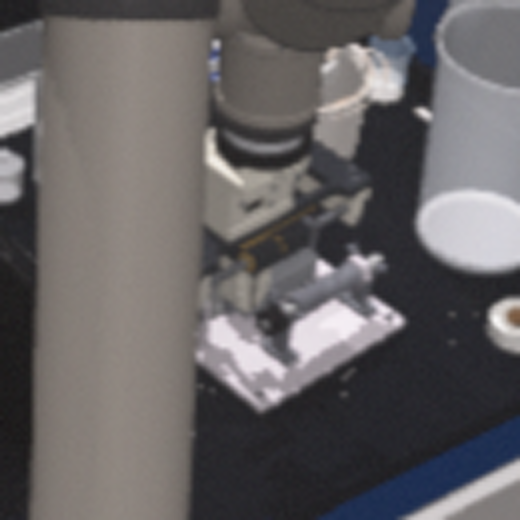

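View pics/top6.png

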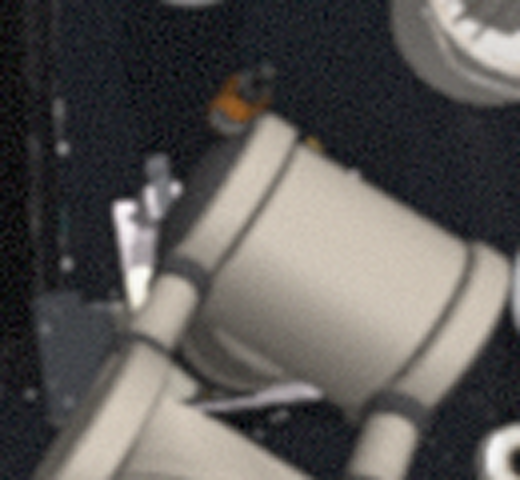

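The side view shows the closed fingers in front of the handle with the roller still seated; the top view is blocked by the wrist. Now I'll approach contact.

```bash
python3 -m creep '[{"tx":0.2,"ty":1,"tz":0,"wx":0,"wy":0,"wz":0,"gripper":1},{"tx":0.2,"ty":2,"tz":0,"wx":0,"wy":0,"wz":0,"gripper":1},{"tx":0.2,"ty":2.5,"tz":0,"wx":0,"wy":0,"wz":0,"gripper":1},{"tx":0.2,"ty":2.8,"tz":0,"wx":0,"wy":0,"wz":0,"gripper":1},{"tx":0.2,"ty":3,"tz":0,"wx":0,"wy":0,"wz":0,"gripper":1},{"tx":0.2,"ty":3,"tz":0,"wx":0,"wy":0,"wz":0,"gripper":1}]'
python3 -c "
from h import *
from plant import *
o=get_obs();print(w2bed(o['tool_pos']),o['contact_force']@BR)"
```

```text
time: 9.98
tool_pos: [526.1, -244.8, 112.9]
tcp_rot: [-1.48, 1.568, -2.942]
contact_force: [-9.4, -1.5, 6.5]
grip_width: 0.3
[-20.04547271  92.17440159 112.90078628] [-9.48263738 -0.38876969  6.54443901]
```

```bash
python3 -m creep '[{"tx":-0.1,"ty":0.7,"tz":0,"wx":0,"wy":0,"wz":0,"gripper":1},{"tx":-0.2,"ty":1.4,"tz":0,"wx":0,"wy":0,"wz":0,"gripper":1},{"tx":-0.2,"ty":2.1,"tz":0,"wx":0,"wy":0,"wz":0,"gripper":1},{"tx":-0.2,"ty":2.8,"tz":0,"wx":0,"wy":0,"wz":0,"gripper":1},{"tx":-0.2,"ty":3.4,"tz":0,"wx":0,"wy":0,"wz":0,"gripper":1}]'
python3 -c "
from h import *
from plant import *
o=get_obs();print(w2bed(o['tool_pos']),o['contact_force']@BR)"
```

```text
time: 10.4
tool_pos: [560.0, -241.0, 114.5]
tcp_rot: [-1.675, 1.568, -3.138]
contact_force: [-8.5, -1.3, 0.6]
grip_width: 0.3
[ 14.07214492  92.1304771  114.48751001] [-8.5506296  -0.35825656  0.55819282]
```

```bash
python3 -m creep '[{"tx":0.1,"ty":0.5,"tz":0,"wx":0,"wy":0,"wz":0,"gripper":1},{"tx":0.2,"ty":1,"tz":0,"wx":0,"wy":0,"wz":0,"gripper":1},{"tx":0.4,"ty":1.4,"tz":0,"wx":0,"wy":0,"wz":0,"gripper":1},{"tx":0.5,"ty":1.7,"tz":0,"wx":0,"wy":0,"wz":0,"gripper":1},{"tx":0.5,"ty":1.7,"tz":0,"wx":0,"wy":0,"wz":0,"gripper":1}]'
python3 -c "
from h import *
from plant import *
o=get_obs();print(w2bed(o['tool_pos']),o['contact_force']@BR)
for n in ['side','top']:
    c=capture(n);np.savez(n+'7.npz',**c)
    f=c['frame'][:,:,::-1]
    f=f[100:230,260:390] if n=='side' else f[110:230,300:430]
    cv2.imwrite('pics/%s7.png'%n,cv2.resize(f,None,fx=4,fy=4,interpolation=cv2.INTER_CUBIC))
"
```

```text
time: 10.82
tool_pos: [577.0, -239.1, 109.6]
tcp_rot: [-1.659, 1.568, -3.122]
contact_force: [-8.6, 1.0, 5.9]
grip_width: 0.8
[ 31.20132494  92.05785756 109.56443853] [-8.4583374   1.94224059  5.93869777]
```

View pics/side7.png

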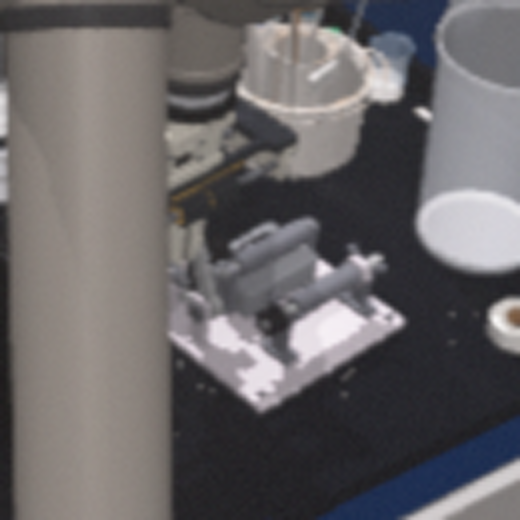

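View pics/top7.png

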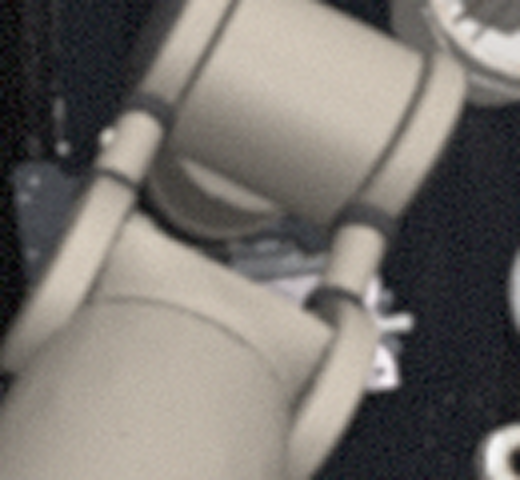

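The side view shows the arm tilted back against the fingers (crop 205,270), with the roller still seated. I'll ease on towards the stop.

```bash
python3 -m creep '[{"tx":0,"ty":0.15,"tz":0,"wx":0,"wy":0,"wz":0,"gripper":1},{"tx":0.1,"ty":0.3,"tz":0,"wx":0,"wy":0,"wz":0,"gripper":1},{"tx":0.1,"ty":0.3,"tz":0,"wx":0,"wy":0,"wz":0,"gripper":1},{"tx":0.1,"ty":0.3,"tz":0,"wx":0,"wy":0,"wz":0,"gripper":1}]'
python3 -c "
from h import *
from plant import *
o=get_obs();print(w2bed(o['tool_pos']),o['contact_force']@BR)"
python3 -m creep '[{"tx":0,"ty":0.15,"tz":0,"wx":0,"wy":0,"wz":0,"gripper":1},{"tx":0,"ty":0.15,"tz":0,"wx":0,"wy":0,"wz":0,"gripper":1},{"tx":0,"ty":0.15,"tz":0,"wx":0,"wy":0,"wz":0,"gripper":1}]'
python3 -c "
from h import *
from plant import *
o=get_obs();print(w2bed(o['tool_pos']),o['contact_force']@BR)
c=capture('side');np.savez('side8.npz',**c)
P=cloud(c)
f=c['frame'][:,:,::-1][150:190,290:340]
cv2.imwrite('pics/side8.png',cv2.resize(f,None,fx=12,fy=12,interpolation=cv2.INTER_CUBIC))
np.set_printoptions(suppress=True,linewidth=220)
B=(P-BED)@BR
for v in range(152,186,2): print(v,[tuple(int(k) for k in B[v,u].round()) for u in range(302,322,2)])
"
```

```text
time: 11.25
tool_pos: [579.4, -238.8, 108.7]
tcp_rot: [-1.703, 1.567, 3.118]
contact_force: [-9.4, -0.1, 5.0]
grip_width: 0.3
[ 33.60195047  92.0191824  108.66295448] [-9.3419627   1.01771249  5.00609127]
time: 11.5
tool_pos: [580.4, -238.7, 108.3]
tcp_rot: [-1.751, 1.566, 3.069]
contact_force: [-9.3, -0.3, 3.4]
grip_width: 0.1
[ 34.64783374  92.04221246 108.28167756] [-9.30301946  0.76475034  3.36131347]
152 [(11, 124, 190), (4, 122, 194), (-4, 121, 198), (-3, 111, 193), (0, 99, 185), (-2, 91, 182), (149, -79, 0), (149, -92, -7), (137, -89, 2), (133, -97, 1)]
154 [(5, 130, 189), (2, 123, 187), (-2, 119, 188), (-1, 108, 181), (22, 75, 150), (150, -70, -6), (141, -72, -2), (134, -76, 1), (130, -83, 0), (122, -86, 3)]
156 [(24, 110, 158), (24, 100, 153), (-4, 120, 181), (20, 86, 148), (22, 74, 141), (137, -58, -1), (130, -62, 1), (123, -65, 3), (123, -76, -2), (116, -81, 0)]
158 [(21, 112, 152), (22, 101, 146), (23, 91, 140), (20, 84, 139), (38, 56, 113), (127, -48, 0), (120, -52, 2), (119, -63, -3), (113, -67, -1), (106, -70, 2)]
160 [(23, 109, 141), (26, 97, 132), (26, 87, 128), (22,
[... 1149 characters left out ...]
-775, 910, 1089), (55, 50, 13), (20, 76, 53), (11, 75, 58), (3, 74, 63), (1, 66, 60), (25, 29, 22), (18, 27, 26), (13, 22, 27)]
178 [(54, 70, 15), (52, 62, 11), (48, 56, 11), (18, 77, 45), (8, 77, 52), (4, 72, 52), (3, 62, 47), (23, 30, 14), (23, 20, 9), (10, 24, 20)]
180 [(49, 75, 11), (44, 69, 12), (39, 65, 13), (20, 74, 33), (7, 77, 43), (4, 71, 42), (23, 40, 10), (16, 37, 14), (10, 33, 16), (6, 27, 16)]
182 [(-293, 420, 452), (35, 78, 14), (30, 73, 14), (17, 76, 26), (7, 77, 34), (-1, 75, 39), (13, 50, 13), (8, 44, 14), (8, 34, 8), (-1, 33, 13)]
184 [(-297, 424, 451), (27, 85, 14), (22, 80, 15), (16, 76, 16), (8, 74, 21), (7, 65, 16), (5, 57, 13), (1, 51, 13), (-2, 44, 11), (-9, 41, 14)]
```

View pics/side8.png

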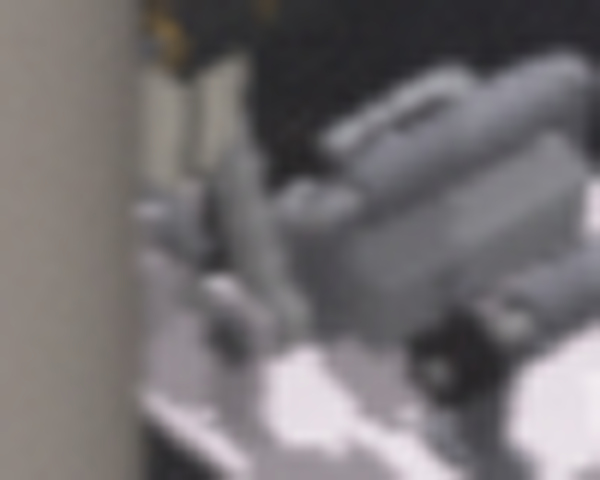

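```bash
python3 -m creep '[{"tx":0,"ty":0.15,"tz":0,"wx":0,"wy":0,"wz":0,"gripper":1},{"tx":0.05,"ty":0.2,"tz":0,"wx":0,"wy":0,"wz":0,"gripper":1},{"tx":0.05,"ty":0.2,"tz":0,"wx":0,"wy":0,"wz":0,"gripper":1}]'
python3 -c "
from h import *
from plant import *
o=get_obs();print(w2bed(o['tool_pos']),o['contact_force']@BR)"
python3 -m creep '[{"tx":0,"ty":0.15,"tz":0,"wx":0,"wy":0,"wz":0,"gripper":1},{"tx":0,"ty":0.15,"tz":0,"wx":0,"wy":0,"wz":0,"gripper":1},{"tx":0,"ty":0.15,"tz":0,"wx":0,"wy":0,"wz":0,"gripper":1}]'
python3 -c "
from h import *
from plant import *
o=get_obs();print(w2bed(o['tool_pos']),o['contact_force']@BR)"
```

```text
time: 11.8
tool_pos: [581.4, -238.5, 107.9]
tcp_rot: [-1.749, 1.564, 3.072]
contact_force: [-13.8, -0.6, 5.6]
grip_width: 0.3
[ 35.64000185  92.07229825 107.85997632] [-13.74215222   1.00804022   5.64168599]
time: 12.05
tool_pos: [581.5, -238.5, 107.8]
tcp_rot: [-1.751, 1.561, 3.069]
contact_force: [-18.8, -1.7, 9.0]
grip_width: 0.6
[ 35.73508668  92.07108445 107.8311991 ] [-18.87281225   0.4502249    8.97164008]
```

Force rises with no motion, so the back stop is at TCP bed x ≈ 35.7. I'll ease off slightly to a light press and do the last check.

```bash
python3 -m creep '[{"tx":0,"ty":-0.15,"tz":0,"wx":0,"wy":0,"wz":0,"gripper":1},{"tx":0,"ty":-0.15,"tz":0,"wx":0,"wy":0,"wz":0,"gripper":1},{"tx":0,"ty":-0.15,"tz":0,"wx":0,"wy":0,"wz":0,"gripper":1},{"tx":0,"ty":-0.15,"tz":0,"wx":0,"wy":0,"wz":0,"gripper":1},{"tx":0,"ty":-0.15,"tz":0,"wx":0,"wy":0,"wz":0,"gripper":1},{"tx":0,"ty":-0.15,"tz":0,"wx":0,"wy":0,"wz":0,"gripper":1}]'
python3 -c "
from h import *
from plant import *
o=get_obs();print(w2bed(o['tool_pos']),o['contact_force']@BR,o['dq'].round(4))
c=capture('side');t=capture('top');np.savez('side9.npz',**c);np.savez('top9.npz',**t)
cv2.imwrite('pics/side9.png',cv2.resize(c['frame'][:,:,::-1][130:290,180:390],None,fx=3.5,fy=3.5,interpolation=cv2.INTER_CUBIC))
cv2.imwrite('pics/top9.png',t['frame'][:,:,::-1])
Q=cloud(c);B=(Q-BED)@BR
m=np.zeros(B.shape[:2],bool);m[160:186,316:356]=1
m&=(abs(B[...,0]+40)<14)&(B[...,2]>55)&(B[...,2]<90)
for lo in range(-95,65,10):
    k=m&(B[...,1]>=lo)&(B[...,1]<lo+10)
    if k.sum(): print(lo,k.sum(),B[k].mean(0).round(1),'zmax',B[k][:,2].max().round(1))
"
```

```text
time: 12.55
tool_pos: [581.5, -238.6, 107.9]
tcp_rot: [-1.753, 1.564, 3.068]
contact_force: [-14.3, -0.9, 5.8]
grip_width: 0.5
[ 35.68012295  92.05532496 107.8734815 ] [-14.26386951   0.70377304   5.81914461] [-0.0013 -0.0003  0.0012 -0.0015 -0.002  -0.0014]
-95 4 [-44.5 -88.7  62. ] zmax 62.8
-85 6 [-42.2 -80.2  64.6] zmax 68.0
-75 10 [-36.3 -70.5  70.2] zmax 74.1
-65 17 [-44.7 -60.5  68.2] zmax 76.0
-55 14 [-46.8 -49.7  67.7] zmax 75.8
-45 12 [-45.6 -41.   68.2] zmax 72.8
-35 13 [-47.4 -30.6  67. ] zmax 72.8
-25 16 [-46.9 -19.6  68.1] zmax 73.8
-15 10 [-46.4  -9.8  68.6] zmax 73.3
-5 16 [-47.   -0.2  67.3] zmax 73.1
5 17 [-45.5  10.4  66.6] zmax 71.9
15 10 [-40.5  18.3  64.7] zmax 71.3
25 16 [-43.2  29.5  66.1] zmax 74.8
35 16 [-42.5  39.4  66.5] zmax 72.1
45 19 [-43.1  48.9  64.9] zmax 72.4
```

View pics/side9.png

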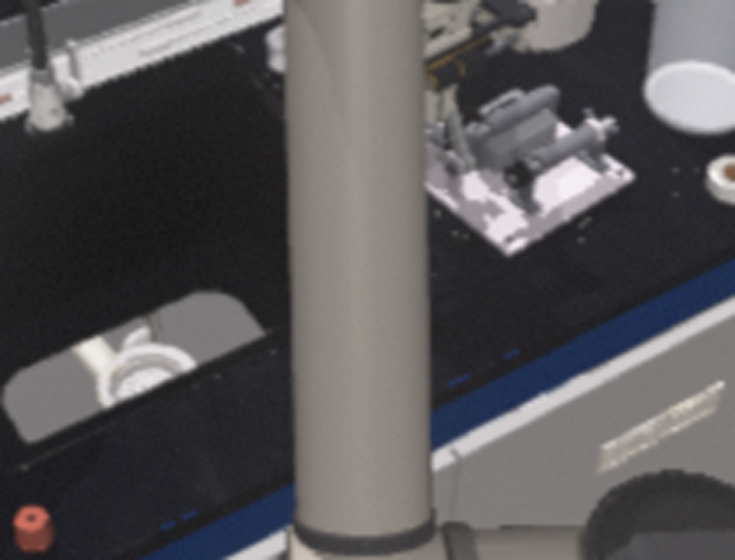

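View pics/top9.png

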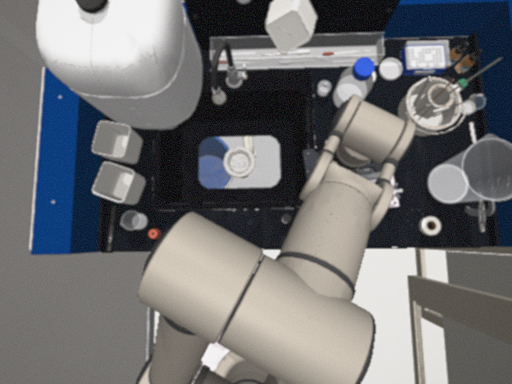

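The last pictures show the roller lying in both saddles, the stopper (154,233) and vial (286,219) unmoved in the top view, and the fingers pressed steadily against the handle. The arm hides the dropper bottle, so I can't see it here. Handing in.

```bash
python3 -c "
from plant import *
print(close_job())"
```

```text
the job is handed in; nothing more can be done
None
```

The roller is lying in both saddles with its pulley on the tensioner side, and I let go of it. The closed fingers are still holding the tensioner handle pressed back. I handed in at about 12.7 s of the 54 s allowed.

**Roller:** After release, depth readings put the pulley at bed y about 39–54 (47 wanted for its middle). The sleeve top read level at about 71 mm. The last side view still shows the roller seated.

**Tensioner:** I pushed until the force climbed from 9 to 19 N with almost no further movement, which I took as the back stop. I then eased off to a steady push of about 14 N. From the finger positions I estimate the arm at 0.73–0.75 rad, well past the click. I didn't measure the angle or see the pawl directly. A rough slope read off the depth image came out lower than that estimate, but it was too coarse to rely on.

**Bystanders:** The vial and stopper are where they were in the last top view. The robot arm hid the dropper bottle in that view. It was in place the last time it could be seen, just before the push, and the gripper should have stayed clear of it.

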